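Rock the emptied grinding-ball case and sort it into the right tray

ROBOT

A 6-joint arm with a two-finger parallel gripper is mounted at the origin on the work surface. World frame = base frame: x ahead of the robot, y to its left, z up, the work surface at z = 0. Lengths are in m, angles in rad, forces in N, time in s.
With the tool pointing down it reaches from about 0.35 to 1 m from the base axis. Payload 7.1 kg.
Tool frame: the origin (TCP) lies midway between the tips of the shut fingers; the grasp point (between the pads) lies 19 mm behind it; z points along the fingers, y is the line along which they close (so a half turn about z gives the same grasp; the last joint's range is limited). The gripper opens to 85 mm and grips with 20 to 120 N. Pads are 22 mm wide; open, the fingers measure 114 mm over their backs; the gripper's body (76 mm by 85 mm) begins 54 mm behind the grasp point. The pads swing forward as they close: fully open they stand 13 mm farther back than shut.
Start: joints at [-1.251, 0.423, 1.63, -0, 1.089, -0.019], TCP at [0.208, -0.589, 0.231] pointing down, gripper open.
Joint ranges: [-3, 3], [-0.9, 2.11], [0.09, 2.58], [-1.31, 4.45], [0.11, 2.69], [-2.54, 2.54]. Speed limits (rad/s): [2.39, 2.39, 3.01, 3.14, 3.14, 3.14].

INTERFACE

Orientations are given as a rotation vector (axis times angle).
In Python, from cell import observe, camera, camera_info, close_job gives the robot as it stands. The module is installed in compiled form; this text tells all that it offers.
- The arm moves only by the tool move_arm, never from a script. Its arguments are lists of equal length, an entry for each row: "slide": the shift along the tool's x, y, z in units of 30 mm (1.0 is 30 mm), a list of three; "twist": the turn about the tool's z in units of 5 degrees (1.0 is 5 degrees). A call has 1 to 12 rows; each row is the pose to reach, as a shift and turn from the pose commanded when the call began, along the tool's axes at that moment; what a row does not reach only later rows make up. A row lasts 1/12 s, in which the tool goes at most 41.7 mm and 7.16 degrees, less where a joint would pass 70% of its speed; a pose out of reach is approached as far as the arm can. A call with a gripper value outside its range is refused whole. "fingers" is the finger opening in mm, from 0 to 85.4, set as the call begins (left out, the last holds). The fingers move at their own pace and stop on an object; the grip force is fixed at half the most. Time passes only in rows, so rows that repeat a pose let the fingers close. It gives the time, the measured TCP pose, the force, the opening and the grip force at its end, in the units of the state.
- observe(): the state, without advancing time (a new reading comes with each control period).
- camera(name): name is "scene" or "side" or "wrist"; returns (picture, depth): 420x560x3 uint8, red, green, blue; 420x560 float32, m along the optical axis (not along the pixel's ray), 0 where there is no reading.
- camera_info(name): a dict with "fx", "fy", "cx", "cy" (pixels), "dist" ([k1, k2, p1, p2, k3] as OpenCV has them; the pictures are not rectified), "R" (3x3) and "t" (3): a world point X has camera coordinates R X + t. Camera axes: x right, y down, z forward; pixel columns grow to the right and rows downward; lengths in m; the calibration is good to about 2 mm. A picture is of the moment at which its call begins: read the wrist's pose just before it. camera_info takes no time and is no camera call; for the wrist camera it gives the pose at the moment of the call.
- close_job(): hands the job in; it is judged then, once.
The state is a dict: "t": time; "qpos": joint angles; "qvel": joint speeds; "joint_torque": joint torques, N m; "tool_pos": TCP position; "eef_rot": TCP orientation; "force": force on the tool from outside, world axes, zero at the start; "moment": the same for the moment, N m; "opening": opening from 0.0 (shut) to 1.0 (fully open); "finger_force": force on a finger pad.
Only numpy, scipy, OpenCV 4.12 (cv2) and the standard library are available. Lean on these libraries where they do the work, as an engineer would, in place of code of your own. Each camera call takes 0.05 s, during which the arm holds its last target. There are 200 camera calls.

TASK

The white case with the red lid should have been emptied, but a steel grinding ball may have been forgotten inside. Pick it up and, clear of the bench, rock it well over at least twice (about 30 degrees either way, level in between) to feel for a ball's weight and rattle; then set it down flat, lid up, in the blue tray if it is empty or in the yellow tray if a ball is still inside, and let go. Set it down, do not drop it, and leave the case with the green lid where it stands.

Things in the scene. Friction and masses are not known exactly. Their poses are not given: they have to be found in the camera images.
- red_case_center (a point): Centre, half-way up, of the closed case to be checked: white plastic, red lid that stays shut, small red latch on one short end. 90 mm long (its x), 56 mm wide (its y), 58 mm high (its z, up). Grip it across the 56 mm. Empty it weighs about 0.12 kg (0.10 to 0.14); a forgotten steel ball (38 mm, 0.22 kg) rolls freely 44 mm from end to end inside, unseen. Stands on the bench; its place and the green case's place may be exchanged.
- green_case_center (a point): Centre, half-way up, of a case of the same shape and size with a green lid, standing on the bench. To be left alone.
- blue_tray_in (a point): Centre of the inner floor of the blue tray, for empty cases. Inside 172 mm (its x) by 132 mm (its y), floor 4 mm above the bench, rim 24 mm above the bench, walls 4 mm, fixed. The blue and yellow trays may stand either way round, left or right.
- yellow_tray_in (a point): Centre of the inner floor of the yellow tray, for cases with a ball still inside. Same size as the blue tray, fixed.
Mind the look-alikes: they are no part of the job. Of the things shaped like the part that bears blue_tray_in, the blue one is meant.

How it is judged:
On the way, in this order (a step that is already met when the one before it is completed fails the run):
1. the red-lidded case is tipped (17 degrees or more) clear of the bench (centre above 75 mm) (height (world z) of red_case_center above 0.075 m and angle between red_case_center's own z axis and vertical above 0.3 rad), for 0.05 s.
2. it is brought level again (within 10 degrees), still clear of the bench (height (world z) of red_case_center above 0.075 m and angle between red_case_center's own z axis and vertical below 0.17 rad), for 0.02 s.
3. it is tipped a second time (17 degrees or more, either way), clear of the bench (all of step 1), for 0.05 s.
At the end, for the whole second after the job is handed in: The red-lidded case lies at rest, released, flat and lid up (within 10 degrees) on a tray's floor, its centre within 60 mm of the tray's centre: in the blue tray if empty (it presses on the tray with less than 2.2 N), in the yellow tray if the ball is inside (more than 2.2 N) (((horizontal distance between red_case_center and blue_tray_in below 0.06 m and z of red_case_center in the frame of blue_tray_in between 0.023 and 0.035 m and contact force between red_case and blue_tray below 2.2 N) or (horizontal distance between red_case_center and yellow_tray_in below 0.06 m and z of red_case_center in the frame of yellow_tray_in between 0.023 and 0.035 m and contact force between red_case and yellow_tray above 2.2 N)) and contact force between red_case and the fingers below 0.1 N and angle between red_case_center's own z axis and vertical below 0.17 rad and linear speed of red_case below 0.02 m/s); the robot touches nothing.
It fails at once if the case is dropped or thrown (faster than 0.7 m/s out of the fingers) (contact force between red_case and the fingers below 0.1 N and linear speed of red_case above 0.7 m/s).
It fails at once if the green-lidded case is moved by more than 30 mm (distance of green_case_center from where it was at the start of the episode above 0.03 m).
It also fails if it takes over 38 s, if anything falls off the work surface, if the arm or the gripper's body presses on something with over 40 N, if the wrist force passes 120 N, or if a joint passes its speed limit or range.

## Working session

There is one attempt and no reset: what is moved stays moved. The work goes in short steps, Python scripts to look and compute and a tool call to move; the robot and the scene stay as the last step left them, time stands still between calls to the robot, and variables do not carry over. Pictures are saved under pics/ and viewed, at most 10 in all, crops included, and the job is handed in when it is done.

Besides the shell and the picture viewer there is one more tool, called after "Call:" by a JSON object that holds its "op" and its "data", one argument or row to a line. move_arm: Moves the arm, as the interface text tells. Its arguments: {"type":"object","properties":{"slide":{"type":"array","items":{"type":"array","items":{"type":"number"}}},"twist":{"type":"array","items":{"type":"number"}},"fingers":{"type":"number"}},"required":["slide","twist"]}

```bash
mkdir -p pics; cat > h.py <<'E'
import numpy as np, cv2
from cell import *
def shot(n,f):
    i=camera_info(n); p,d=camera(n); cv2.imwrite('pics/'+f+'.png',p[:,:,::-1]); np.savez('pics/'+f+'.npz',p=p,d=d,**{k:np.array(v) for k,v in i.items()})
def load(f): return dict(np.load('pics/'+f+'.npz'))
def K(s): return np.array([[s['fx'],0,s['cx']],[0,s['fy'],s['cy']],[0,0,1]],float)
def pts(s,uv,z=None):
    uv=np.array(uv,float).reshape(-1,2); n=cv2.undistortPoints(uv[:,None],K(s),s['dist'].astype(float))[:,0]
    r=np.c_[n,np.ones(len(n))]
    if z is None:
        d=s['d'][uv[:,1].astype(int),uv[:,0].astype(int)]; return (r*d[:,None]-s['t'])@s['R']
    o=-s['R'].T@s['t']; w=r@s['R']; return o+w*((z-o[2])/w[:,2])[:,None]
E
python3 - <<'E'
from h import *
print(observe()); shot('scene','scene'); shot('side','side')
a=np.hstack([cv2.imread('pics/scene.png')]);print(a.shape)
E
```

```text
{'t': 0.0, 'qpos': array([-1.25102787e+00,  4.23866208e-01,  1.63074307e+00, -3.63761164e-06,
        1.08861903e+00, -1.89547626e-02]), 'qvel': array([-0.00059288, -0.00093183, -0.00147309,  0.00091459,  0.00020618,
       -0.00105779]), 'joint_torque': array([-1.98729424e-03, -5.57389033e+01, -2.81741470e+01, -5.48811181e-05,
        7.09750529e-03,  9.47158981e-06]), 'tool_pos': array([ 0.20754281, -0.58891356,  0.23050902]), 'eef_rot': array([-3.09505049e+00, -5.29255370e-01,  3.89785409e-04]), 'force': array([0.10907326, 0.24787791, 0.52931256]), 'moment': array([ 0.00352518, -0.01824022, -0.02576209]), 'finger_force': 0.0, 'opening': 0.995155693933362}
(420, 560, 3)
```

View pics/scene.png

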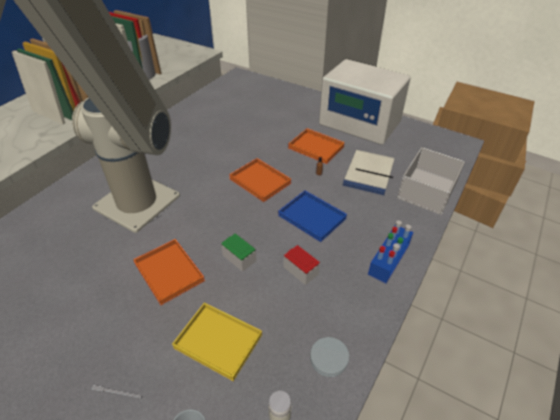

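View pics/side.png

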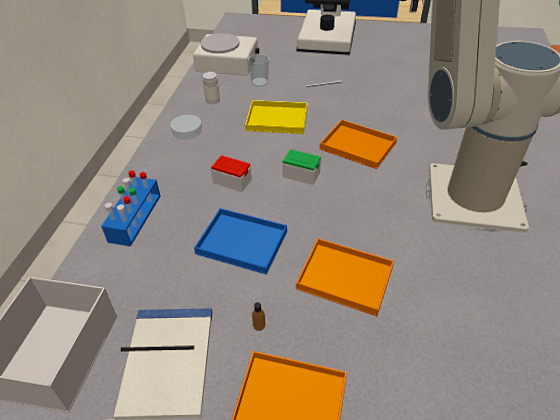

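The scene shows the red case at (301,262), green case (238,250), blue tray (312,215) and yellow tray (218,340). The orange trays are decoys. In the side view: red (231,172), green (301,165), blue tray (241,240), yellow tray (277,117).

Next I'll measure them.

```bash
cat > m.py <<'E'
from h import *
for f in ['scene','side']:
    s=load(f); hsv=cv2.cvtColor(s['p'],cv2.COLOR_RGB2HSV); H,S,V=[hsv[:,:,k].astype(int) for k in range(3)]
    print(f, 'cam', np.round(-s['R'].T@s['t'],3))
    for n,c in dict(red=((301,258),(231,165)),green=((238,245),(301,158)),blue=((312,215),(241,240)),yellow=((218,340),(277,117))).items():
        x,y=c[f=='side']; w=48
        hr={'red':(H<6)|(H>172),'green':(H>45)&(H<85),'blue':(H>100)&(H<130),'yellow':(H>20)&(H<35)}[n]
        m=((S>110)&(V>50)&hr).astype(np.uint8)
        _,L=cv2.connectedComponents(m); l=L[y,x]; vv,uu=np.nonzero(L==l)
        ok=s['d'][vv,uu]>0; P=pts(s,np.c_[uu,vv][ok])
        zt=np.percentile(P[:,2],50)
        if n in('red','green'): Q=P[np.abs(P[:,2]-0.058)<.006]
        else: Q=P[P[:,2]<.035]
        r=cv2.minAreaRect((Q[:,:2]*1000).astype(np.float32))
        print(n,len(P),'zmed',round(zt,4),'rect',np.round(r[0],1),np.round(r[1],1),round(r[2],1), 'corners',np.round(cv2.boxPoints(r)).tolist())
E
python3 m.py
```

```text
scene cam [ 0.972 -0.616  0.959]
red 510 zmed 0.0585 rect [630.4  42.4] [58.4 91.6] 76.1 corners [[579.0, 25.0], [668.0, 3.0], [682.0, 60.0], [593.0, 82.0]]
green 411 zmed 0.0589 rect [449.9 -16.2] [54.7 89.1] 77.2 corners [[400.0, -33.0], [487.0, -53.0], [499.0, 1.0], [413.0, 20.0]]
blue 1846 zmed 0.0058 rect [551.6 253.9] [146.8 183. ] 80.2 corners [[449.0, 197.0], [629.0, 166.0], [654.0, 311.0], [474.0, 342.0]]
yellow 3915 zmed 0.0051 rect [ 560.8 -261.2] [195.4 154.6] 3.9 corners [[458.0, -191.0], [469.0, -345.0], [664.0, -332.0], [653.0, -177.0]]
side cam [0.31  0.995 0.866]
red 536 zmed 0.0583 rect [631.4  46.2] [60.8 92. ] 75.5 corners [[579.0, 28.0], [668.0, 5.0], [684.0, 64.0], [595.0, 87.0]]
green 485 zmed 0.0585 rect [450.9  -9.7] [57.3 89.4] 78.4 corners [[401.0, -29.0], [489.0, -47.0], [500.0, 9.0], [413.0, 27.0]]
blue 3880 zmed 0.0052 rect [553.  258.4] [142.3 179.8] 80.7 corners [[453.0, 203.0], [630.0, 174.0], [653.0, 314.0], [476.0, 343.0]]
yellow 1824 zmed 0.0056 rect [ 570.4 -283.7] [179.7 190.1] 3.9 corners [[474.0, -195.0], [487.0, -385.0], [667.0, -372.0], [653.0, -183.0]]
```

```bash
cat >> h.py <<'E'
from scipy.spatial.transform import Rotation as Ro
def go(target,yaw_y=None,o=None):
    "slide/twist units to bring TCP to target, tool y along yaw_y deg (mod 180)"
    o=o or observe(); R=Ro.from_rotvec(o['eef_rot']).as_matrix(); s=R.T@(np.array(target)-o['tool_pos'])/.03
    t=None
    if yaw_y is not None:
        a=np.arctan2(*(R.T@[np.cos(np.radians(yaw_y)),np.sin(np.radians(yaw_y)),0])[[1,0]]); t=np.degrees(a)-90; t=((t+90)%180-90)/5
    print('slide',np.round(s,2),'twist',t,'q',np.round(o['qpos'],2)); print(np.round(R,3))
E
python3 -c "
from h import *
go([.631,.045,.231],76)"
```

```text
slide [ 2.034e+01 -1.524e+01  1.000e-02] twist 6.682843149203836 q [-1.25  0.42  1.63 -0.    1.09 -0.02]
[[ 0.943  0.332 -0.   ]
 [ 0.332 -0.943  0.001]
 [-0.    -0.001 -1.   ]]
```

Call:
{"op": "move_arm", "data": {
  "slide": [
    [10,-7.5,0],
    [10,-7.5,0],
    [10,-7.5,0],
    [10,-7.5,0],
    [10,-7.5,0],
    [10,-7.5,0],
    [10,-7.5,0],
    [10,-7.5,0],
    [10,-7.5,0],
    [10,-7.5,0],
    [10,-7.5,0],
    [10,-7.5,0]
  ],
  "twist": [3.3,3.3,3.3,3.3,3.3,3.3,3.3,3.3,3.3,3.3,3.3,3.3],
  "fingers": 85
}}

```text
t: 1.1
tool_pos: [0.4158, -0.2774, 0.2312]
eef_rot: [3.14, 0.082, -0.001]
force: [-0.7, -0.3, -0.4]
opening: 0.997
finger_force: 0.0
```

```bash
python3 -c "
from h import *
go([.631,.045,.231],76)"
```

```text
slide [  7.72 -10.36   0.  ] twist 3.3965050097465905 q [-0.61  0.24  1.9  -0.    1.    0.91]
[[ 0.999  0.052 -0.001]
 [ 0.052 -0.999 -0.   ]
 [-0.001  0.    -1.   ]]
```

Call:
{"op": "move_arm", "data": {
  "slide": [
    [7.7,-10.4,0],
    [7.7,-10.4,0],
    [7.7,-10.4,0],
    [7.7,-10.4,0],
    [7.7,-10.4,0],
    [7.7,-10.4,0],
    [7.7,-10.4,0],
    [7.7,-10.4,0],
    [7.7,-10.4,0],
    [7.7,-10.4,0],
    [7.7,-10.4,0]
  ],
  "twist": [3.4,3.4,3.4,3.4,3.4,3.4,3.4,3.4,3.4,3.4,3.4]
}}

```text
t: 2.02
tool_pos: [0.6333, 0.0476, 0.231]
eef_rot: [-3.117, 0.384, -0.002]
force: [-0.1, -1.4, 1.0]
opening: 0.994
finger_force: 0.0
```

```bash
python3 -c "
from h import *
go([.631,.045,.231],76)
shot('wrist','w1')"
```

```text
slide [-0.05  0.1  -0.  ] twist -0.006183370713949898 q [0.06 0.44 1.61 0.   1.09 1.87]
[[ 0.97  -0.242  0.002]
 [-0.242 -0.97   0.001]
 [ 0.001 -0.001 -1.   ]]
```

View pics/w1.png

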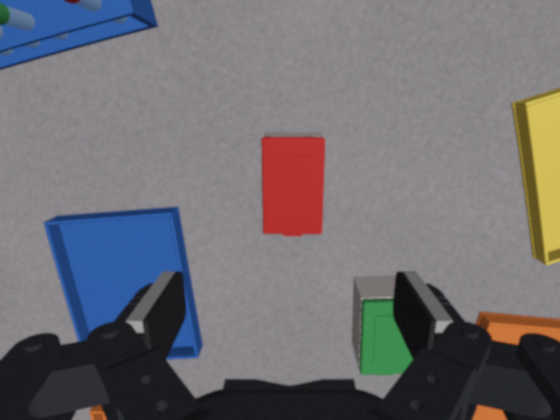

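The wrist view shows the red lid with corners about (262,137), (324,137), (322,234), (263,234), aligned with the tool. The latch is on the robot side.

I can only command slides and z-twists. Before gripping, I'll check with the gripper empty whether the tool tilts when pushed against its reach limit.

```bash
python3 -c "
from h import *
s=load('w1'); P=pts(s,[(262,137),(324,137),(322,234),(263,234)],.058); print(P.round(4),P.mean(0))"
```

```text
[[0.6829 0.06   0.058 ]
 [0.6698 0.0079 0.058 ]
 [0.583  0.0292 0.058 ]
 [0.5964 0.0827 0.058 ]] [0.63301371 0.04495012 0.058     ]
```

Call:
{"op": "move_arm", "data": {
  "slide": [
    [0,0,-30],
    [0,0,-30],
    [0,0,-30],
    [0,0,-30],
    [0,0,-30],
    [0,0,-30],
    [0,0,-30],
    [0,0,-30],
    [0,0,-30],
    [0,0,-30],
    [0,0,-30],
    [0,0,-30]
  ],
  "twist": [0,0,0,0,0,0,0,0,0,0,0,0]
}}

```text
t: 3.07
tool_pos: [0.6296, 0.0427, 0.7334]
eef_rot: [3.117, -0.391, -0.0]
force: [1.6, 0.1, -0.6]
opening: 0.998
finger_force: 0.0
```

```bash
python3 -c "
from h import *
go([.631,.045,.231],76)"
```

```text
slide [ 0.03 -0.09 16.75] twist -0.06040125119901631 q [ 0.05  0.32  0.7  -0.    2.12  1.87]
[[ 0.969 -0.247 -0.   ]
 [-0.247 -0.969 -0.   ]
 [-0.     0.001 -1.   ]]
```

Call:
{"op": "move_arm", "data": {
  "slide": [
    [0,0,-20],
    [0,0,-20],
    [0,0,-20],
    [0,0,-20],
    [0,0,-20],
    [0,0,-20],
    [0,0,-20],
    [0,0,-20],
    [0,0,-20]
  ],
  "twist": [0,0,0,0,0,0,0,0,0]
}}

```text
t: 3.82
tool_pos: [0.5381, 0.0387, 0.912]
eef_rot: [-3.114, 0.386, -0.034]
force: [0.5, 0.8, -0.1]
opening: 0.993
finger_force: 0.0
```

```bash
python3 -c "
from h import *
go([.633,.045,.231],76)"
```

```text
slide [ 2.54 -0.82 22.76] twist -0.02562145528792712 q [0.05 0.42 0.09 0.   2.61 1.87]
[[ 0.97  -0.244  0.022]
 [-0.244 -0.97   0.001]
 [ 0.021 -0.007 -1.   ]]
```

Call:
{"op": "move_arm", "data": {
  "slide": [
    [0,0,-40],
    [0,0,-40],
    [0,0,-40],
    [0,0,-40],
    [0,0,-40],
    [0,0,-40],
    [0,0,-40],
    [0,0,-40]
  ],
  "twist": [0,0,0,0,0,0,0,0]
}}

```text
t: 4.48
tool_pos: [0.4463, 0.0324, 0.9654]
eef_rot: [-3.107, 0.384, -0.085]
force: [0.1, -0.0, -0.5]
opening: 0.992
finger_force: 0.0
```

```bash
python3 -c "
from h import *
go([.633,.045,.231],76)"
```

```text
slide [ 4.63 -1.52 24.79] twist -0.022540664891931784 q [0.05 0.31 0.09 0.   2.69 1.86]
[[ 0.968 -0.243  0.055]
 [-0.243 -0.97   0.003]
 [ 0.053 -0.017 -0.998]]
```

Call:
{"op": "move_arm", "data": {
  "slide": [
    [-20,0,-20],
    [-20,0,-20],
    [-20,0,-20],
    [-20,0,-20],
    [-20,0,-20],
    [-20,0,-20],
    [-20,0,-20],
    [-20,0,-20]
  ],
  "twist": [0,0,0,0,0,0,0,0]
}}

```text
t: 5.15
tool_pos: [0.3776, 0.1119, 0.999]
eef_rot: [-3.074, 0.379, -0.203]
force: [0.4, -0.4, 0.4]
opening: 1.0
finger_force: 0.0
```

```bash
python3 -c "
from h import *
go([.633,.045,.231],76)"
```

```text
slide [ 5.54  1.5  26.46] twist -0.047696598422851365 q [ 0.27  0.23  0.09 -0.03  2.69  2.05]
[[ 0.962 -0.239  0.134]
 [-0.244 -0.97   0.022]
 [ 0.125 -0.054 -0.991]]
```

Call:
{"op": "move_arm", "data": {
  "slide": [
    [-20,-6,-20],
    [-20,-6,-20],
    [-20,-6,-20],
    [-20,-6,-20],
    [-20,-6,-20],
    [-20,-6,-20],
    [-20,-6,-20],
    [-20,-6,-20],
    [-20,-6,-20]
  ],
  "twist": [0,0,0,0,0,0,0,0,0]
}}

```text
t: 5.9
tool_pos: [0.2349, 0.2821, 1.013]
eef_rot: [-3.026, 0.369, -0.263]
force: [1.2, -0.4, -0.6]
opening: 0.995
finger_force: 0.0
```

```bash
python3 -c "
from h import *
go([.633,.045,.231],76)"
```

```text
slide [10.46  7.22 27.5 ] twist -0.07640538628603508 q [ 0.93  0.2   0.09 -0.25  2.69  2.51]
[[ 0.956 -0.231  0.18 ]
 [-0.245 -0.968  0.06 ]
 [ 0.16  -0.101 -0.982]]
```

Call:
{"op": "move_arm", "data": {
  "slide": [
    [5,0,10],
    [5,0,10],
    [5,0,10],
    [5,0,10],
    [5,0,10],
    [5,0,10],
    [5,0,10]
  ],
  "twist": [0,0,0,0,0,0,0]
}}

```text
t: 6.48
tool_pos: [0.3951, 0.2655, 0.7946]
eef_rot: [-3.026, 0.37, -0.264]
force: [-0.1, -0.3, 0.1]
opening: 0.996
finger_force: 0.0
```

```bash
python3 -c "
from h import *
go([.633,.045,.231],76)"
```

```text
slide [ 6.38  7.19 19.43] twist -0.08046364271201582 q [ 0.6  -0.04  1.   -0.06  2.    2.38]
[[ 0.956 -0.231  0.18 ]
 [-0.246 -0.968  0.06 ]
 [ 0.16  -0.102 -0.982]]
```

Tilt reached at the reach limit persists. So I can grip the level case with the tool tilted about its finger axis by about 20° and rock it by twisting: ±90° of twist gives about 28° of case tilt, and untwisting levels it exactly. I need the tool z tilt azimuth at about -14°, along the case's long axis.

```bash
python3 -c "
from h import *
go([.32,-.31,.93])"
```

```text
slide [ 3.04 18.68 -6.04] twist None q [ 0.6  -0.04  1.   -0.06  2.    2.38]
[[ 0.956 -0.231  0.18 ]
 [-0.246 -0.968  0.06 ]
 [ 0.16  -0.102 -0.982]]
```

Call:
{"op": "move_arm", "data": {
  "slide": [
    [3,18.7,-6],
    [3,18.7,-6],
    [3,18.7,-6],
    [3,18.7,-6],
    [3,18.7,-6],
    [3,18.7,-6],
    [3,18.7,-6],
    [3,18.7,-6],
    [3,18.7,-6],
    [3,18.7,-6],
    [3,18.7,-6],
    [3,18.7,-6]
  ],
  "twist": [0,0,0,0,0,0,0,0,0,0,0,0]
}}

```text
t: 7.48
tool_pos: [0.3296, -0.2182, 0.9097]
eef_rot: [-3.027, 0.37, -0.265]
force: [1.1, -0.5, 0.6]
opening: 0.995
finger_force: 0.0
```

```bash
python3 -c "
from h import *
print(observe()['tool_pos']);go([.32,-.31,.93]);go([.32,-.31,1.4])"
```

```text
[ 0.32964834 -0.21820643  0.90968609]
slide [ 0.55  2.97 -0.9 ] twist None q [-0.74 -0.    0.68  0.24  2.36  1.25]
[[ 0.956 -0.232  0.18 ]
 [-0.246 -0.968  0.059]
 [ 0.161 -0.101 -0.982]]
slide [  3.07   1.39 -16.29] twist None q [-0.74 -0.    0.68  0.24  2.36  1.25]
[[ 0.956 -0.232  0.18 ]
 [-0.246 -0.968  0.059]
 [ 0.161 -0.101 -0.982]]
```

Call:
{"op": "move_arm", "data": {
  "slide": [
    [4.8,-3,-29.5],
    [4.8,-3,-29.5],
    [4.8,-3,-29.5],
    [4.8,-3,-29.5],
    [4.8,-3,-29.5],
    [4.8,-3,-29.5],
    [4.8,-3,-29.5],
    [4.8,-3,-29.5],
    [4.8,-3,-29.5],
    [4.8,-3,-29.5],
    [4.8,-3,-29.5],
    [4.8,-3,-29.5]
  ],
  "twist": [0,0,0,0,0,0,0,0,0,0,0,0]
}}

```text
t: 8.48
tool_pos: [0.319, -0.1763, 1.0156]
eef_rot: [-3.027, 0.373, -0.32]
force: [0.3, -0.1, 0.1]
opening: 1.001
finger_force: 0.0
```

```bash
python3 -c "
from h import *
print(observe()['tool_pos']);go([.32,-.31,1.4])"
```

```text
[ 0.3190215  -0.1763249   1.01563281]
slide [  3.65   3.04 -12.71] twist None q [-0.68  0.19  0.09  0.41  2.69  1.52]
[[ 0.949 -0.232  0.215]
 [-0.247 -0.968  0.048]
 [ 0.197 -0.099 -0.975]]
```

```bash
python3 -c "
from h import *
go([.08,-.42,1.02]);go([.08,-.42,1.4])"
```

```text
slide [-5.52  9.69 -2.24] twist None q [-0.68  0.19  0.09  0.41  2.69  1.52]
[[ 0.949 -0.232  0.215]
 [-0.247 -0.968  0.048]
 [ 0.197 -0.099 -0.975]]
slide [ -3.03   8.44 -14.6 ] twist None q [-0.68  0.19  0.09  0.41  2.69  1.52]
[[ 0.949 -0.232  0.215]
 [-0.247 -0.968  0.048]
 [ 0.197 -0.099 -0.975]]
```

Call:
{"op": "move_arm", "data": {
  "slide": [
    [-5.5,9.7,-2.2],
    [-5.5,9.7,-2.2],
    [-5.5,9.7,-2.2],
    [-5.5,9.7,-2.2],
    [-5.5,9.7,-2.2],
    [-5.5,9.7,-2.2],
    [-5.5,9.7,-2.2],
    [-3,8.4,-28],
    [-3,8.4,-28],
    [-3,8.4,-28],
    [-3,8.4,-28],
    [-3,8.4,-28]
  ],
  "twist": [0,0,0,0,0,0,0,0,0,0,0,0]
}}

```text
t: 9.48
tool_pos: [0.1106, -0.3508, 0.9918]
eef_rot: [-3.049, 0.378, -0.354]
force: [-1.1, 0.3, 0.7]
opening: 0.999
finger_force: 0.0
```

```bash
python3 -c "
from h import *
print(observe()['tool_pos']);go([.1,-.4,1.8])"
```

```text
[ 0.110575   -0.35076144  0.99182363]
slide [  5.99  -0.39 -26.32] twist None q [-1.49  0.18  0.21  0.56  2.69  0.84]
[[ 0.944 -0.235  0.232]
 [-0.246 -0.969  0.021]
 [ 0.22  -0.077 -0.973]]
```

Call:
{"op": "move_arm", "data": {
  "slide": [
    [5,-0.4,-35],
    [5,-0.4,-35],
    [5,-0.4,-35],
    [5,-0.4,-35],
    [5,-0.4,-35]
  ],
  "twist": [0,0,0,0,0]
}}

```text
t: 9.9
tool_pos: [0.1125, -0.3306, 1.0037]
eef_rot: [-3.063, 0.387, -0.389]
force: [-0.2, 0.4, -0.2]
opening: 0.997
finger_force: 0.0
```

Call:
{"op": "move_arm", "data": {
  "slide": [
    [5,-0.4,-35],
    [5,-0.4,-35],
    [5,-0.4,-35],
    [5,-0.4,-35],
    [5,-0.4,-35]
  ],
  "twist": [0,0,0,0,0]
}}

```text
t: 10.32
tool_pos: [0.1128, -0.3092, 1.0157]
eef_rot: [-3.078, 0.394, -0.427]
force: [-0.5, -0.6, 0.6]
opening: 0.997
finger_force: 0.0
```

```bash
python3 -c "
from h import *
print(observe()['tool_pos']);go([.1,-.4,1.8])"
```

```text
[ 0.11278998 -0.30924537  1.0157179 ]
slide [  7.32   1.9  -25.21] twist None q [-1.5   0.13  0.19  0.66  2.69  0.93]
[[ 0.931 -0.246  0.269]
 [-0.249 -0.968 -0.025]
 [ 0.267 -0.043 -0.963]]
```

Call:
{"op": "move_arm", "data": {
  "slide": [
    [6,1,-35],
    [6,1,-35],
    [6,1,-35],
    [6,1,-35],
    [6,1,-35]
  ],
  "twist": [0,0,0,0,0]
}}

```text
t: 10.73
tool_pos: [0.1137, -0.2946, 1.0266]
eef_rot: [3.071, -0.398, 0.463]
force: [0.2, 0.1, -0.3]
opening: 0.998
finger_force: 0.0
```

Call:
{"op": "move_arm", "data": {
  "slide": [
    [6,1,-35],
    [6,1,-35],
    [6,1,-35],
    [6,1,-35],
    [6,1,-35]
  ],
  "twist": [0,0,0,0,0]
}}

```text
t: 11.15
tool_pos: [0.1114, -0.2778, 1.0374]
eef_rot: [3.045, -0.399, 0.499]
force: [-0.4, 0.3, -0.2]
opening: 0.995
finger_force: 0.0
```

```bash
python3 -c "
from h import *
o=observe();print(o['tool_pos']);R=Ro.from_rotvec(o['eef_rot']).as_matrix();tz=R[:,2]
g=np.array([.633,.045,.037]); pre=g+.019*tz-.12*tz
go(pre);print(pre)"
```

```text
[ 0.11138366 -0.27781805  1.03735436]
slide [  2.68 -14.47  32.87] twist None q [-1.55  0.11  0.14  0.78  2.69  1.03]
[[ 0.916 -0.256  0.31 ]
 [-0.246 -0.967 -0.071]
 [ 0.318 -0.011 -0.948]]
[0.60170987 0.05215976 0.13276359]
```

Tool tilt is now 18.5° at azimuth -12.9°, with tool y horizontal and across the case. I'll travel to the pre-grasp pose and take a half turn on the way, so that joint 6 has room for twisting both ways.

Call:
{"op": "move_arm", "data": {
  "slide": [
    [1.2,-6.6,15],
    [1.2,-6.6,15],
    [1.2,-6.6,15],
    [1.2,-6.6,15],
    [1.2,-6.6,15],
    [1.2,-6.6,15],
    [1.2,-6.6,15],
    [1.2,-6.6,15],
    [1.2,-6.6,15],
    [1.2,-6.6,15],
    [1.2,-6.6,15],
    [1.2,-6.6,15]
  ],
  "twist": [-16,-16,-16,-16,-16,-16,-16,-16,-16,-16,-16,-16]
}}

```text
t: 12.15
tool_pos: [0.3221, -0.1347, 0.6456]
eef_rot: [2.432, 1.564, 0.329]
force: [0.1, -0.1, -0.2]
opening: 0.996
finger_force: 0.0
```

```bash
cat > pre.py <<'E'
from h import *
import sys
back=float(sys.argv[1])
o=observe();print(o['t'],o['tool_pos']);R=Ro.from_rotvec(o['eef_rot']).as_matrix();tz=R[:,2]
g=np.array([.633,.045,.038]); go(g+(.019-back)*tz)
x=R[2]; print('flip left deg (want x.up<0,y.up=0)',np.degrees(np.arctan2(x[1],x[0])))
E
python3 pre.py .12
```

```text
12.15 [ 0.32209269 -0.13474565  0.64561775]
slide [ 8.38  0.2  18.61] twist None q [-0.51 -0.41  1.61  0.09  1.63 -0.06]
[[ 0.405  0.861  0.31 ]
 [ 0.912 -0.403 -0.072]
 [ 0.063  0.311 -0.948]]
flip left deg (want x.up<0,y.up=0) 78.57376994082775
```

Call:
{"op": "move_arm", "data": {
  "slide": [
    [6.7,0.2,14.9],
    [6.7,0.2,14.9],
    [6.7,0.2,14.9],
    [6.7,0.2,14.9],
    [6.7,0.2,14.9],
    [6.7,0.2,14.9],
    [6.7,0.2,14.9],
    [6.7,0.2,14.9],
    [6.7,0.2,14.9],
    [6.7,0.2,14.9],
    [6.7,0.2,14.9],
    [6.7,0.2,14.9]
  ],
  "twist": [-16,-16,-16,-16,-16,-16,-16,-16,-16,-16,-16,-16]
}}

```text
t: 13.15
tool_pos: [0.5478, 0.0135, 0.236]
eef_rot: [0.835, 2.695, 0.033]
force: [0.2, -0.2, 0.8]
opening: 0.995
finger_force: 0.0
```

```bash
python3 pre.py .10
```

```text
13.15 [0.54778589 0.0134932  0.2359804 ]
slide [0.31 1.67 4.36] twist None q [ 0.05  0.19  2.   -0.14  0.65 -0.82]
[[-0.779  0.547  0.307]
 [ 0.555  0.829 -0.071]
 [-0.294  0.115 -0.949]]
flip left deg (want x.up<0,y.up=0) 158.63745714869629
```

Call:
{"op": "move_arm", "data": {
  "slide": [
    [0.3,1.7,2.2],
    [0.3,1.7,4.3],
    [0.3,1.7,4.3],
    [0.3,1.7,4.3],
    [0.3,1.7,4.3],
    [0.3,1.7,4.3]
  ],
  "twist": [-4.3,-4.3,-4.3,-4.3,-4.3,-4.3]
}}

```text
t: 13.65
tool_pos: [0.6086, 0.0503, 0.1193]
eef_rot: [0.329, 2.803, -0.051]
force: [-0.6, 1.1, 0.1]
opening: 0.995
finger_force: 0.0
```

```bash
python3 pre.py 0; python3 -c "
from h import *
shot('wrist','w2')"
```

```text
13.65 [0.60855939 0.05032022 0.11926852]
slide [0.06 0.01 3.47] twist None q [ 0.12  0.46  1.94 -0.25  0.45 -1.01]
[[-0.923  0.231  0.307]
 [ 0.22   0.973 -0.072]
 [-0.315  0.001 -0.949]]
flip left deg (want x.up<0,y.up=0) 179.75953211269862
```

View pics/w2.png

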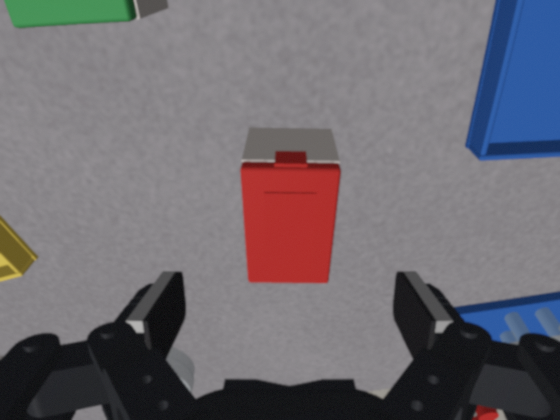

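The wrist view shows the red case centred at column ~291 between the fingers (162 and 418), with square edges. Next I descend and grip.

Call:
{"op": "move_arm", "data": {
  "slide": [
    [0,0,1.2],
    [0,0,2.4],
    [0,0,3.2],
    [0,0,3.4],
    [0,0,3.4]
  ],
  "twist": [0,0,0,0,0]
}}

```text
t: 14.12
tool_pos: [0.6412, 0.0424, 0.0242]
eef_rot: [0.331, 2.8, -0.051]
force: [-0.5, -1.3, 0.1]
opening: 0.996
finger_force: 0.0
```

Call:
{"op": "move_arm", "data": {
  "slide": [
    [0,0,0],
    [0,0,0],
    [0,0,0],
    [0,0,0],
    [0,0,0],
    [0,0,0]
  ],
  "twist": [0,0,0,0,0,0],
  "fingers": 45
}}

```text
t: 14.62
tool_pos: [0.6424, 0.0432, 0.0265]
eef_rot: [0.329, 2.797, -0.049]
force: [-3.4, -0.6, 7.1]
opening: 0.648
finger_force: 64.3
```

Call:
{"op": "move_arm", "data": {
  "slide": [
    [-0.2,0,-0.6],
    [-0.5,0,-1.5],
    [-0.85,0,-2.5],
    [-1.2,0,-3.5],
    [-1.5,0,-4.5],
    [-1.8,0,-5.5],
    [-2.1,0,-6.3],
    [-2.1,0,-6.3],
    [-2.1,0,-6.3],
    [-2.1,0,-6.3]
  ],
  "twist": [0,0,0,0,0,0,0,0,0,0]
}}

```text
t: 15.45
tool_pos: [0.64, 0.0426, 0.2231]
eef_rot: [0.33, 2.8, -0.05]
force: [0.1, 0.3, -2.1]
opening: 0.647
finger_force: 64.0
```

```bash
python3 -c "
from h import *
o=observe(); print({k:np.round(o[k],3) for k in ['t','qpos','force','moment','opening']}); shot('side','s2')
i=cv2.imread('pics/s2.png')[60:260,130:380]; cv2.imwrite('pics/s2c.png',cv2.resize(i,None,fx=3,fy=3))"
```

```text
{'t': np.float64(15.45), 'qpos': array([ 0.095,  0.345,  1.815, -0.16 ,  0.68 , -1.132]), 'force': array([ 0.125,  0.257, -2.071]), 'moment': array([ 0.065,  0.216, -0.041]), 'opening': np.float64(0.647)}
```

View pics/s2c.png

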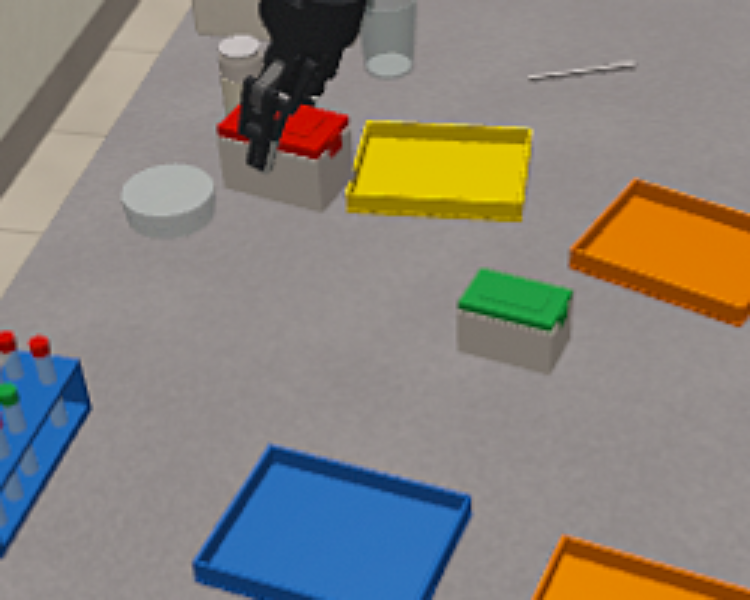

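The enlarged side view shows the red case held level well above the bench, with the lid up and the green case untouched. Now I rock it with a twist one way.

Call:
{"op": "move_arm", "data": {
  "slide": [
    [0,0,0],
    [0,0,0],
    [0,0,0],
    [0,0,0],
    [0,0,0],
    [0,0,0],
    [0,0,0],
    [0,0,0],
    [0,0,0],
    [0,0,0],
    [0,0,0],
    [0,0,0]
  ],
  "twist": [1.4,2.8,4.2,5.6,7,8.4,9.8,11.2,12.6,14,15.4,16.8]
}}

```text
t: 16.5
tool_pos: [0.6397, 0.0425, 0.2208]
eef_rot: [2.162, 1.887, 0.271]
force: [-0.1, 0.1, -1.2]
opening: 0.648
finger_force: 63.7
```

Call:
{"op": "move_arm", "data": {
  "slide": [
    [0,0,0],
    [0,0,0],
    [0,0,0],
    [0,0,0],
    [0,0,0],
    [0,0,0],
    [0,0,0],
    [0,0,0],
    [0,0,0]
  ],
  "twist": [1.4,2.8,4.2,5.6,7,8.2,8.2,8.2,8.2]
}}

```text
t: 17.25
tool_pos: [0.6404, 0.0425, 0.222]
eef_rot: [2.743, 1.046, 0.396]
force: [0.2, -0.1, -1.8]
opening: 0.646
finger_force: 63.7
```

```bash
cat > f.py <<'E'
from h import *
F=[];M=[]
for k in range(8):
    o=observe();F.append(o['force']);M.append(o['moment']); camera('wrist')
print(o['t'],'F',np.mean(F,0).round(2),np.std(F,0).round(2),'M',np.mean(M,0).round(3),np.std(M,0).round(3),'q6',o['qpos'][5],'open',o['opening'])
shot('side','s%d'%(o['t']*100))
go(o['tool_pos'])
E
python3 f.py
```

```text
17.6 F [-0.14  0.03 -1.16] [0.38 0.45 0.69] M [ 0.068  0.232 -0.014] [0.026 0.032 0.017] q6 1.0487249837129764 open 0.6468288613275025
slide [ 0. -0.  0.] twist None q [ 0.09  0.35  1.81 -0.16  0.68  1.05]
[[ 0.719  0.622  0.31 ]
 [ 0.67  -0.738 -0.071]
 [ 0.185  0.259 -0.948]]
```

Fz is about -1.2 N, which matches an empty case (3.3 N with a ball). Tilt is about 33°. Now I bring it level.

Call:
{"op": "move_arm", "data": {
  "slide": [
    [0,0,0],
    [0,0,0],
    [0,0,0],
    [0,0,0],
    [0,0,0],
    [0,0,0],
    [0,0,0],
    [0,0,0],
    [0,0,0],
    [0,0,0],
    [0,0,0],
    [0,0,0]
  ],
  "twist": [-1.4,-2.8,-4.2,-5.6,-7,-8.4,-9.8,-11.2,-12.6,-14,-15.4,-16.8]
}}

```text
t: 18.7
tool_pos: [0.641, 0.0425, 0.2232]
eef_rot: [1.284, 2.516, 0.113]
force: [0.7, -0.0, -0.3]
opening: 0.648
finger_force: 64.0
```

Call:
{"op": "move_arm", "data": {
  "slide": [
    [0,0,0],
    [0,0,0],
    [0,0,0],
    [0,0,0],
    [0,0,0],
    [0,0,0],
    [0,0,0],
    [0,0,0],
    [0,0,0]
  ],
  "twist": [-1.4,-2.8,-4.2,-5.6,-7,-8.2,-8.2,-8.2,-8.2]
}}

```text
t: 19.45
tool_pos: [0.641, 0.0425, 0.2231]
eef_rot: [0.334, 2.799, -0.049]
force: [0.0, -0.6, -1.6]
opening: 0.648
finger_force: 64.0
```

```bash
python3 f.py
```

```text
19.8 F [ 0.1  -0.17 -1.46] [0.36 0.43 0.25] M [ 0.057  0.214 -0.024] [0.038 0.026 0.013] q6 -1.1319165732705632 open 0.6476118163029293
slide [-0. -0. -0.] twist None q [ 0.09  0.35  1.81 -0.16  0.68 -1.13]
[[-0.922  0.232  0.31 ]
 [ 0.221  0.973 -0.071]
 [-0.318  0.003 -0.948]]
```

Call:
{"op": "move_arm", "data": {
  "slide": [
    [0,0,0],
    [0,0,0],
    [0,0,0],
    [0,0,0],
    [0,0,0],
    [0,0,0],
    [0,0,0],
    [0,0,0],
    [0,0,0],
    [0,0,0],
    [0,0,0],
    [0,0,0]
  ],
  "twist": [-1.4,-2.8,-4.2,-5.6,-7,-8.4,-9.8,-11.2,-12.6,-14,-14,-14]
}}

```text
t: 20.9
tool_pos: [0.6409, 0.0426, 0.2231]
eef_rot: [-1.361, 2.54, -0.309]
force: [0.9, -0.0, -1.4]
opening: 0.642
finger_force: 64.0
```

```bash
python3 f.py
```

```text
21.25 F [ 0.09  0.03 -1.17] [0.72 0.56 0.41] M [ 0.054  0.223 -0.005] [0.023 0.017 0.033] q6 -2.3531432385023616 open 0.6445339339889339
slide [-0. -0. -0.] twist None q [ 0.09  0.35  1.81 -0.16  0.68 -2.35]
[[-0.534 -0.787  0.31 ]
 [-0.838  0.541 -0.071]
 [-0.111 -0.298 -0.948]]
```

Weight stays at about 1.2–1.4 N and the moments don't shift, so the case is empty and goes in the blue tray. I'll untwist and travel there.

```bash
python3 -c "
from h import *
go([.5615,.2545,.13])"
```

```text
slide [-4.17  6.83  1.62] twist None q [ 0.09  0.35  1.81 -0.16  0.68 -2.35]
[[-0.534 -0.787  0.31 ]
 [-0.838  0.541 -0.071]
 [-0.111 -0.298 -0.948]]
```

Call:
{"op": "move_arm", "data": {
  "slide": [
    [-0.4,0.7,0.2],
    [-0.8,1.4,0.3],
    [-1.2,2,0.5],
    [-1.6,2.7,0.6],
    [-2.1,3.4,0.8],
    [-2.5,4.1,1],
    [-2.9,4.8,1.1],
    [-3.4,5.5,1.3],
    [-3.8,6.2,1.5],
    [-4.2,6.8,1.6],
    [-4.2,6.8,1.6],
    [-4.2,6.8,1.6]
  ],
  "twist": [1.4,2.8,4.2,5.6,7,8.4,9.8,11.2,12.6,14,14,14]
}}

```text
t: 22.35
tool_pos: [0.5619, 0.2559, 0.1303]
eef_rot: [0.326, 2.801, -0.05]
force: [0.6, -0.6, -1.0]
opening: 0.645
finger_force: 63.9
```

```bash
python3 -c "
from h import *
print(observe()['tool_pos']);go([.5615,.2545,.0305]); shot('side','s9');shot('wrist','w9')
i=cv2.imread('pics/s9.png')[120:300,150:350]; cv2.imwrite('pics/s9c.png',cv2.resize(i,None,fx=3,fy=3))"
```

```text
[0.56192962 0.25592446 0.13032459]
slide [ 1.06 -0.06  3.15] twist None q [ 0.51  0.47  1.88 -0.4   0.58 -0.51]
[[-0.923  0.229  0.31 ]
 [ 0.218  0.973 -0.071]
 [-0.318  0.002 -0.948]]
```

View pics/s9c.png

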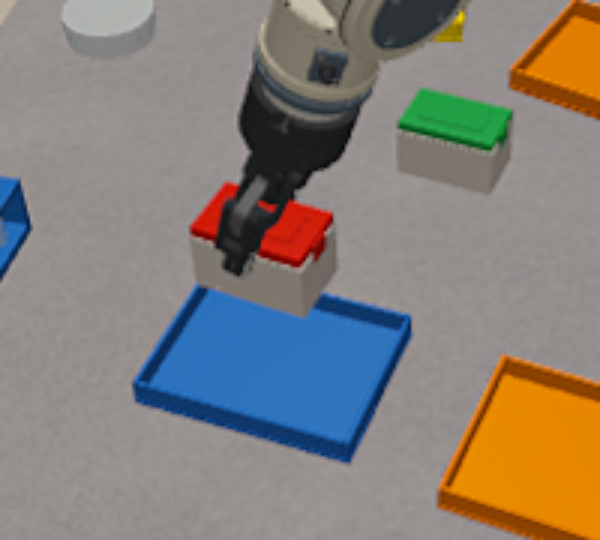

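The crop shows the red case level, hovering over the middle of the blue tray, whose corners are about (200,285), (410,320), (350,455), (135,385). I'll lower it with a slow finish and watch the force.

Call:
{"op": "move_arm", "data": {
  "slide": [
    [0.2,0,0.6],
    [0.4,0,1.2],
    [0.6,0,1.8],
    [0.8,0,2.4],
    [0.95,0,2.8],
    [1,0,2.95],
    [1,0,3],
    [1,0,3]
  ],
  "twist": [0,0,0,0,0,0,0,0]
}}

```text
t: 23.12
tool_pos: [0.5634, 0.2547, 0.0364]
eef_rot: [0.33, 2.799, -0.05]
force: [0.5, -0.7, -1.5]
opening: 0.643
finger_force: 64.0
```

```bash
python3 f.py; python3 -c "
from h import *
print(observe()['tool_pos'])"
```

```text
23.4667 F [-0.01 -0.31 -1.56] [0.61 0.59 0.39] M [0.058 0.215 0.003] [0.029 0.019 0.03 ] q6 -0.33175094257618076 open 0.6464389261647103
slide [-0.01  0.   -0.01] twist None q [ 0.51  0.64  1.9  -0.56  0.41 -0.33]
[[-0.922  0.232  0.311]
 [ 0.22   0.973 -0.071]
 [-0.319  0.003 -0.948]]
[0.56283262 0.25531478 0.03635111]
```

Call:
{"op": "move_arm", "data": {
  "slide": [
    [0.02,0,0.06],
    [0.04,0,0.12],
    [0.06,0,0.18],
    [0.06,0,0.18]
  ],
  "twist": [0,0,0,0]
}}

```text
t: 23.9
tool_pos: [0.5627, 0.2552, 0.0305]
eef_rot: [0.33, 2.8, -0.05]
force: [-3.4, -0.8, 5.0]
opening: 0.643
finger_force: 64.6
```

Call:
{"op": "move_arm", "data": {
  "slide": [
    [0.01,0,0.03],
    [0.02,0,0.06],
    [0.02,0,0.06]
  ],
  "twist": [0,0,0]
}}

```text
t: 24.15
tool_pos: [0.5627, 0.2552, 0.0304]
eef_rot: [0.33, 2.798, -0.05]
force: [-12.3, -3.8, 26.0]
opening: 0.646
finger_force: 67.3
```

Contact, with slightly too much pressing, so I'll ease off and open the fingers.

Call:
{"op": "move_arm", "data": {
  "slide": [
    [-0.02,0,-0.06],
    [-0.02,0,-0.06]
  ],
  "twist": [0,0]
}}

```text
t: 24.32
tool_pos: [0.5629, 0.2554, 0.0307]
eef_rot: [0.329, 2.799, -0.049]
force: [1.5, -0.4, -0.7]
opening: 0.643
finger_force: 63.9
```

Call:
{"op": "move_arm", "data": {
  "slide": [
    [0,0,0],
    [0,0,0],
    [0,0,0],
    [0,0,0],
    [0,0,0]
  ],
  "twist": [0,0,0,0,0],
  "fingers": 75
}}

```text
t: 24.73
tool_pos: [0.5627, 0.2551, 0.03]
eef_rot: [0.33, 2.8, -0.05]
force: [0.2, 0.5, 0.1]
opening: 0.88
finger_force: 0.0
```

Call:
{"op": "move_arm", "data": {
  "slide": [
    [0,0,-0.5],
    [0,0,-1],
    [0,0,-2],
    [0,0,-3],
    [0,0,-4],
    [0,0,-5],
    [0,0,-6],
    [0,0,-6],
    [0,0,-6]
  ],
  "twist": [0,0,0,0,0,0,0,0,0]
}}

```text
t: 25.48
tool_pos: [0.5075, 0.2687, 0.2028]
eef_rot: [0.329, 2.797, -0.046]
force: [0.7, -0.5, 0.5]
opening: 0.875
finger_force: 0.0
```

```bash
python3 -c "
from h import *
shot('side','s10')
i=cv2.imread('pics/s10.png')[100:300,150:350]; cv2.imwrite('pics/s10c.png',cv2.resize(i,None,fx=3,fy=3))
s=load('s10'); h=cv2.cvtColor(s['p'],cv2.COLOR_RGB2HSV).astype(int); m=((h[:,:,0]<6)|(h[:,:,0]>172))&(h[:,:,1]>110)&(h[:,:,2]>60); m[:170]=0;m[300:]=0;m[:,:190]=0;m[:,300:]=0
v,u=np.nonzero(m); P=pts(s,np.c_[u,v]); P=P[P[:,2]>.05]; print(len(P),np.median(P[:,2]),cv2.minAreaRect((P[:,:2]*1000).astype(np.float32)))
A=np.linalg.lstsq(np.c_[P[:,:2],np.ones(len(P))],P[:,2],rcond=None)[0]; print('slope',A)"
```

```text
759 0.06253766855450493 ((461.3216552734375, 611.8585205078125), (101.38018035888672, 817.1693725585938), 14.481825828552246)
slope [-0.00628965  0.75614706 -0.13247483]
```

View pics/s10c.png

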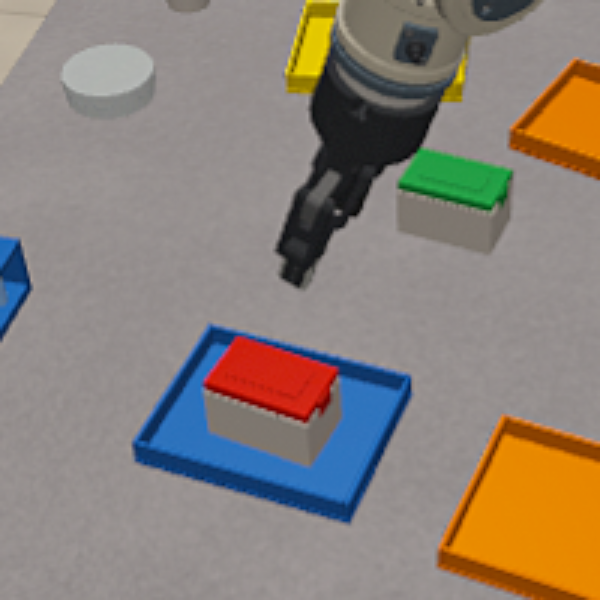

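The red case sits flat, lid up, near the middle of the blue tray (median lid height 62.5 mm, expected 62). The gripper is clear and the green case hasn't moved, so I'm handing in.

```bash
python3 -c "
from cell import *
print(close_job())"
```

```text
the job is handed in; nothing more can be done
None
```

The red-lidded case was empty (about 1.2–1.4 N in the gripper). I tipped it to roughly 33° and then 21° the other way, level in between, set it flat, lid up, in the blue tray, let go, and handed in the job at about 25.5 s; the hand-in returned no verdict.

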